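# Bring the amber vial before the reader and take the reading

### The arm

A 6-joint arm with a two-finger parallel gripper is mounted at the origin on the work surface. World frame = base frame: x ahead of the robot, y to its left, z up, the work surface at z = 0. Lengths are in m, angles in rad, forces in N, time in s.
With the tool pointing down it reaches from about 0.375 to 0.975 m from the base axis. Payload 3.8 kg.
Tool frame: the origin (TCP) lies on the mounting face of the last link; the fingertips stand 173 mm ahead of it and the grasp point (between the pads) lies 155 mm ahead of it; z points along the fingers, y is the line along which they close (so a half turn about z gives the same grasp; the last joint's range is limited). The gripper opens to 85 mm and grips with 20 to 120 N. Pads are 22 mm wide; open, the fingers measure 114 mm over their backs; the gripper's body (76 mm by 85 mm) begins 54 mm behind the grasp point. The pads swing forward as they close: fully open they stand 13 mm farther back than shut.
Start: joints at [-0.037, 0.264, 1.604, -0, 1.274, -0.037], TCP at [0.675, -0, 0.405] pointing down, gripper open.
Joint ranges: [-2.63, 2.63], [-0.94, 2.18], [0.31, 2.57], [-1.31, 4.45], [0, 2.66], [-2.55, 2.55]. Speed limits (rad/s): [2.57, 2.57, 3.14, 3.14, 3.14, 3.14].

### API

Orientations are given as a rotation vector (axis times angle).
In Python, from workcell import bot gives the robot as it stands.
- The arm moves only by the tool drive_tool, never from a script. Its argument "increments" is a list of rows, each an object with "delta_pos": the shift along the tool's x, y, z in mm, a list of three; "turn": the turn about the tool's z in rad; "jaw": the opening, from -1 (shut) to 1 (fully open). A call has 1 to 8 rows; each row shifts and turns the commanded pose from where the row before left it, along the tool's axes as they then stand; what a row does not reach is not made up. A row lasts 1/12 s, in which the tool goes at most 41.7 mm and 7.16 degrees, less where a joint would pass 70% of its speed; a pose out of reach is approached as far as the arm can. A call is refused whole if a number of a shift passes 41.7 or a number of a turn 0.125, either way. A call with a gripper value outside its range is refused whole. The fingers move at their own pace and stop on an object; "grip_force" is the grip in N (left out, the last holds). Time passes only in rows, so rows that do not move let the fingers close. It gives the time, the measured TCP pose, the force, the opening and the grip force at its end, in the units of the state.
- bot.read_state(): the state, without advancing time (a new reading comes with each control period).
- bot.read_camera(name): name is "scene" or "side" or "wrist"; returns a dict with "pixels" (420x560x3 uint8, red, green, blue), "fovy" (degrees; the focal length in pixels is half the picture's height over the tangent of half this angle, whatever the lens; pixels are square), "cx", "cy" (the principal point, pixels), "camera_from_world" (4x4, takes a point from world to camera coordinates); the wrist camera has in their place "hand_eye" (4x4, takes a point from camera to tool coordinates, whose origin is the TCP and whose axes are the flange's). Camera axes: x right, y down, z forward; pixel columns grow to the right and rows downward; lengths in m; the calibration is good to about 2 mm. A picture is of the moment at which its call begins: read the wrist's pose just before it. There is no depth.
- bot.finish_job(): hands the job in; it is judged then, once.
The state is a dict: "time": time; "q": joint angles; "joint_vel": joint speeds; "joint_torque": joint torques, N m; "tool_pos": TCP position; "tcp_rot": TCP orientation; "wrist_force": force on the tool from outside, world axes, zero at the start; "torque": the same for the moment, N m; "width": opening from 0.0 (shut) to 1.0 (fully open); "grip_force": force on a finger pad.
Only numpy, scipy, OpenCV 4.12 (cv2) and the standard library are available. Lean on these libraries where they do the work, as an engineer would, in place of code of your own. Each camera call takes 0.05 s, during which the arm holds its last target. There are 200 camera calls.

### The job

Turn the sample carousel by pushing its spokes with the closed fingers until the amber vial (orange cap) stands squarely in front of the reader's window, and let the carousel come to rest there; only then press the red read button down and let it spring back. Nothing is to be grasped: do not touch or lift the vials, and leave the vials in their cups and all the other things where they are.

Things in the scene. Friction and masses are not known exactly. Their poses are not given: they have to be found in the camera images.
- station: fixed reading station: grey foot under the carousel and, joined to it, a white reader box (70 x 85 mm, 88 mm tall) whose side facing the carousel has a dark window. Origin on the bench on the carousel's vertical turning axis; x points level from there to the window's centre (the reader's line of sight, marked by yellow lines on foot and reader top), y to the left of that, z up
- window (a point): centre of the reader's window, 168 mm from the carousel's axis along the station's x, 62 mm above the bench
- carousel (a joint): carousel's angle in rad, counted from where it stood at the start (so it does not say which way it faces); grows anticlockwise seen from above. Turns either way without stops for more than a full turn, with light steady friction (0.06 N m), and stays where it is left
- carousel_top (a point): centre of the carousel's top, on its turning axis, 52 mm above the bench. The carousel is a 156 mm round plate (28 to 36 mm above the bench) with three grey cups (31 mm across, rims at 58 mm, centres 55 mm from the axis, 120 degrees apart) and, midway between the cups, three level spokes
- spoke1 (a point): push point on spoke 1: middle of its black sleeve, 118 mm from the axis, 43 mm above the bench. Spokes are 12 mm wide, 36 to 50 mm above the bench, end 140 mm from the axis, and are bare bench below (but for the 10 mm tall foot towards the reader). Seen from above, spokes 1, 2, 3 follow anticlockwise at 120 degrees, each 60 degrees from the cups beside it
- spoke2 (a point): push point on spoke 2: middle of its black sleeve, 118 mm from the axis, 43 mm above the bench. Spokes are 12 mm wide, 36 to 50 mm above the bench, end 140 mm from the axis, and are bare bench below (but for the 10 mm tall foot towards the reader). Seen from above, spokes 1, 2, 3 follow anticlockwise at 120 degrees, each 60 degrees from the cups beside it
- spoke3 (a point): push point on spoke 3: middle of its black sleeve, 118 mm from the axis, 43 mm above the bench. Spokes are 12 mm wide, 36 to 50 mm above the bench, end 140 mm from the axis, and are bare bench below (but for the 10 mm tall foot towards the reader). Seen from above, spokes 1, 2, 3 follow anticlockwise at 120 degrees, each 60 degrees from the cups beside it
- vial_amber: the amber vial: brown glass, orange cap, round, 22 mm in diameter and 50 mm tall, standing loose in one of the carousel's three cups (which one varies). Origin at the centre of its underside, 39 mm above the bench; its top is at 89 mm. Not to be touched.
- vial_white: clear vial with a white cap, round, 22 mm in diameter and 50 mm tall, standing loose in one of the carousel's three cups (which one varies). Origin at the centre of its underside, 39 mm above the bench; its top is at 89 mm. Not to be touched.
- vial_blue: clear vial with a blue cap, round, 22 mm in diameter and 50 mm tall, standing loose in one of the carousel's three cups (which one varies). Origin at the centre of its underside, 39 mm above the bench; its top is at 89 mm. Not to be touched.
- read_button (a joint): the read button's travel in m: 0 when up, 0.006 when fully down; it springs back; fully down takes 5 N
- read_button_top (a point): centre of the top face of the red round read button (30 mm across), on a low grey console (90 x 80 mm, 30 mm tall) standing fixed on the bench to the left or right of the carousel; it is pressed straight down
- sample_box: open white card box, 110 x 110 mm, 50 mm tall (vials in it up to 54 mm), on the other side from the button console. Origin at the centre of its underside. Bystander
- jar: closed jar, 60 mm across, 85 mm tall; origin at the centre of its underside. Bystander
- label_roll: roll of paper labels lying flat, 80 mm across, 35 mm tall; origin at the centre of its underside. Bystander
- carton: closed brown carton 70 x 100 mm, 60 mm tall; origin at the centre of its underside. Bystander
- brush: small bench brush, 160 mm long, lying near the robot; origin at its underside. Bystander
- beaker: clear plastic beaker, 70 mm across, 75 mm tall; origin at the centre of its underside. Bystander
Mind the look-alikes: they are no part of the job. What is shaped like the part that bears read_button but yellow is not meant.

How it is judged:
By the outcome, as a careful person would: the job done as asked, in the order asked, and still so for the second after the job is handed in, with the robot touching nothing.
It also fails if it takes over 67 s, if anything falls off the work surface, if the arm or the gripper's body presses on something with over 40 N, if the wrist force passes 120 N, or if a joint passes its speed limit or range.

## Working session

There is one attempt and no reset: what is moved stays moved. The work goes in short steps, Python scripts to look and compute and a tool call to move; the robot and the scene stay as the last step left them, time stands still between calls to the robot, and variables do not carry over. Pictures are saved under pics/ and viewed, at most 10 in all, crops included, and the job is handed in when it is done.

Besides the shell and the picture viewer there is one more tool, called after "Call:" by a JSON object that holds its "op" and its "data". drive_tool: Moves the arm, as the interface text tells. Its arguments: {"type":"object","properties":{"increments":{"type":"array"},"grip_force":{"type":"number"}},"required":["increments"]}

```bash
ls; mkdir -p pics; cat > h.py <<'E'
import numpy as np, cv2, pickle
from workcell import bot
from scipy.spatial.transform import Rotation as R
def ray(c,u,v,s=None):
    f=c["pixels"].shape[0]/2/np.tan(np.radians(c["fovy"])/2)
    d=np.array([(u-c["cx"])/f,(v-c["cy"])/f,1])
    if "camera_from_world" in c: T=np.linalg.inv(c["camera_from_world"])
    else:
        W=np.eye(4);W[:3,:3]=R.from_rotvec(s["tcp_rot"]).as_matrix();W[:3,3]=s["tool_pos"];T=W@np.array(c["hand_eye"])
    return T[:3,3],T[:3,:3]@d
def onz(c,u,v,z,s=None):
    o,d=ray(c,u,v,s);return o+d*(z-o[2])/d[2]
def proj(c,p):
    f=c["pixels"].shape[0]/2/np.tan(np.radians(c["fovy"])/2)
    q=np.array(c["camera_from_world"])@np.append(p,1);return q[0]/q[2]*f+c["cx"],q[1]/q[2]*f+c["cy"]
E
python3 - <<'E'
from h import *
s=bot.read_state();d={'s':s}
for n in("scene","side","wrist"):
    c=bot.read_camera(n);d[n]=c;cv2.imwrite(f"pics/{n}0.png",c["pixels"][:,:,::-1])
    print(n,c["fovy"],c["cx"],c["cy"],np.round(c.get("camera_from_world",c.get("hand_eye")),3).tolist(), [k for k in c])
pickle.dump(d,open("d0.pkl","wb"));print(s)
E
```

```text
pics
scene 43.53090596932015 272.22636356964244 211.07790886718914 [[-0.141, 0.99, 0.018, 0.099], [0.592, 0.099, -0.8, -0.242], [-0.793, -0.102, -0.6, 1.849], [0.0, 0.0, 0.0, 1.0]] ['pixels', 'fovy', 'cx', 'cy', 'camera_from_world']
side 44.95523781099097 279.81516278328996 209.1171065242794 [[0.935, -0.354, 0.002, -0.485], [-0.213, -0.568, -0.795, 0.157], [0.283, 0.743, -0.606, 1.246], [0.0, 0.0, 0.0, 1.0]] ['pixels', 'fovy', 'cx', 'cy', 'camera_from_world']
wrist 68.5843785815899 282.4246955043921 210.6976891671269 [[-0.0, -0.959, -0.282, 0.071], [1.0, -0.0, -0.001, -0.001], [0.0, -0.282, 0.959, 0.031], [0.0, 0.0, 0.0, 1.0]] ['pixels', 'fovy', 'cx', 'cy', 'hand_eye']
{'time': 0.0, 'q': array([-3.68752077e-02,  2.64765000e-01,  1.60539959e+00, -2.99693797e-06,
        1.27370565e+00, -3.69148573e-02]), 'joint_vel': array([-0.00036121, -0.00095531, -0.0009476 , -0.00165068,  0.00067342,
        0.00102478]), 'joint_torque': array([ 6.10465631e-04, -5.15121067e+01, -3.67308676e+01, -4.07824507e-05,
        1.31324201e-02,  1.46811578e-05]), 'tool_pos': array([6.74648315e-01, 2.73600258e-05, 4.03339784e-01]), 'tcp_rot': array([-2.22021716, -2.22030715,  0.00243673]), 'wrist_force': array([ 0.03139918, -0.64681373, -0.64757466]), 'torque': array([ 0.03677664, -0.00428031,  0.0032655 ]), 'grip_force': 0.0, 'width': 1.0015049625423897}
```

View pics/scene0.png

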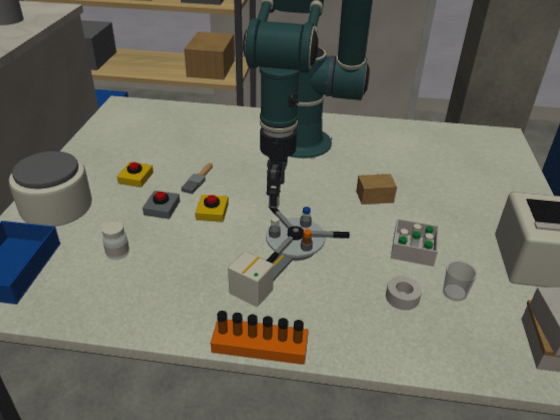

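View pics/side0.png

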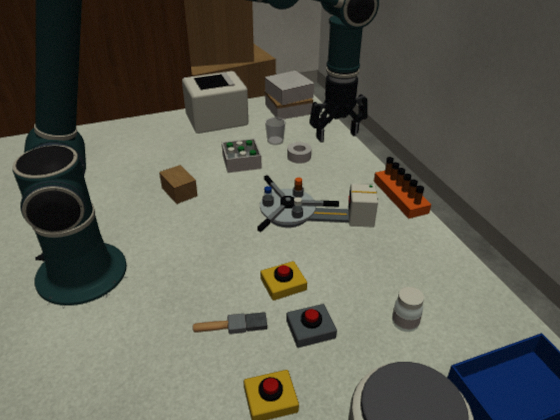

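View pics/wrist0.png

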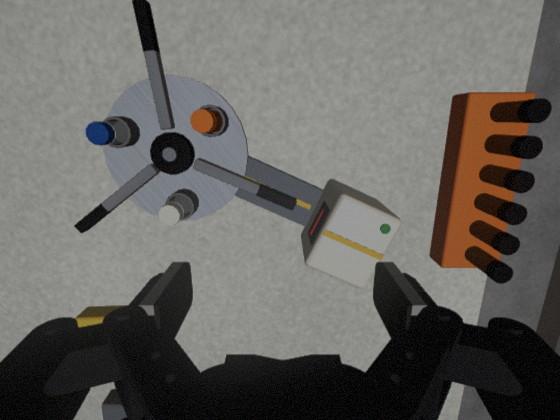

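The scene view shows the red button on a grey console at (161,199), with yellow look-alikes at (135,170) and (212,203). In the side view the grey one is at (312,320), the yellow ones at (283,273) and (271,388). The wrist view shows the carousel hub at (170,154), the caps at orange (206,121), blue (99,133) and white (168,214), and the yellow line on the reader top from (325,236) to (383,257). I choose the grey console.

```bash
python3 - <<'E'
from h import *
d=pickle.load(open("d0.pkl","rb"));s=d['s'];w=d['wrist']
hsv=lambda c:cv2.cvtColor(c["pixels"],cv2.COLOR_RGB2HSV)
def cen(m,box):
    x0,y0,x1,y1=box;k=np.zeros_like(m);k[y0:y1,x0:x1]=m[y0:y1,x0:x1]
    n,l,st,ce=cv2.connectedComponentsWithStats(k);i=1+np.argmax(st[1:,4]);return ce[i],st[i],l==i
H=hsv(w)
hub=cen(cv2.inRange(H,(0,0,0),(180,255,55)),(140,125,205,185));print("hub",hub[0],hub[1]);
# outer contour enclosing circle
(cx,cy),r=cv2.minEnclosingCircle(np.argwhere(hub[2])[:,::-1].astype(np.float32));print(cx,cy,r)
P0=onz(w,cx,cy,.052,s);print("hub xyz",P0)
for n,lo,hi,box in(("amber",(5,150,80),(16,255,255),(185,95,240,145)),("blue",(105,120,50),(125,255,255),(80,110,125,155))):
    c=cen(cv2.inRange(H,lo,hi),box);p=onz(w,*c[0],.085,s);v=(p-P0)[:2];print(n,c[0],c[1],p,"r",np.hypot(*v),"ang",np.degrees(np.arctan2(v[1],v[0])))
m=cv2.inRange(H,(18,80,60),(35,255,255));c=cen(m,(310,200,400,280));ys,xs=np.nonzero(c[2]);L=cv2.fitLine(np.c_[xs,ys].astype(np.float32),2,0,.01,.01).ravel()
a=onz(w,L[2]-25*L[0],L[3]-25*L[1],.088,s);b=onz(w,L[2]+25*L[0],L[3]+25*L[1],.088,s);v=b-a
print("yellow top",c[1],a,b,np.degrees(np.arctan2(v[1],v[0])));v=(a+b)/2-P0;print("axis->mid",np.hypot(*v[:2]),np.degrees(np.arctan2(v[1],v[0])))
for n,uv in(("A",(146,22)),("B",(94,216)),("C",(277,198))):
    p=onz(w,*uv,.05,s);v=p-P0;print("spoke",n,p,np.hypot(*v[:2]),np.degrees(np.arctan2(v[1],v[0])))
rays=[]
for n,bx in(("scene",(148,185,178,210)),("side",(297,303,330,332))):
    h=hsv(d[n]);m=cv2.inRange(h,(0,150,60),(8,255,255))|cv2.inRange(h,(172,150,60),(180,255,255))
    c=cen(m,bx);print(n,c[0],c[1]);rays.append(ray(d[n],*c[0]))
(o1,d1),(o2,d2)=rays;t=np.linalg.lstsq(np.c_[d1,-d2],o2-o1,rcond=None)[0];print("button",o1+t[0]*d1,o2+t[1]*d2)
A=cv2.resize(d['scene']["pixels"][155:260,110:250],None,fx=4,fy=4,interpolation=2);cv2.imwrite("pics/crop1.png",A[:,:,::-1])
E
```

```text
hub [171.57056604 153.28981132] [ 143  133   52   52 1325]
164.8483123779297 161.1516876220703 31.61329460144043
hub xyz [0.55066337 0.03058189 0.052     ]
amber [201.80327869 120.51288056] [191 109  23  24 427] [0.60044132 0.07108425 0.085     ] r 0.06417387007230459 ang 39.13388985546371
blue [ 97.17718447 133.00728155] [ 86 122  23  23 412] [0.50452034 0.06022139 0.085     ] r 0.05484231079780618 ang 147.28575359784094
yellow top [323 230  61  30 373] [ 0.71962702 -0.03679999  0.088     ] [ 0.76658872 -0.05824451  0.088     ] -24.54327316080145
axis->mid 0.20769002028931116 -22.089911596254208
spoke A [0.54628913 0.1586955  0.05      ] 0.12818826340546446 91.95551345607078
spoke B [ 0.46537136 -0.02973421  0.05      ] 0.10446414983288496 -144.73312904198465
spoke C [ 0.66683271 -0.00926493  0.05      ] 0.1228132154229721 -18.932293995934256
scene [159.83098592 195.36619718] [155 192  11   8  71]
side [311.4453125 314.375    ] [305 309  14  12 128]
button [ 0.45641088 -0.35857795  0.04722873] [ 0.45513157 -0.35691011  0.04804064]
```

View pics/crop1.png

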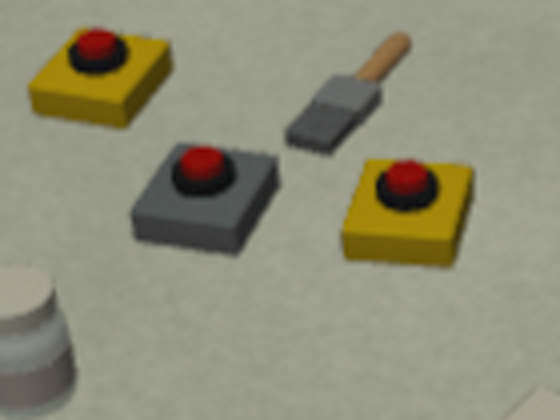

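The crop confirms the choice: the grey console's red button is at crop (202,165), i.e. scene (160,196), standing between the two yellow look-alikes. The hub is near (0.558, 0.039), amber bears about 36° and the reader about -25°, so the carousel needs about 61° clockwise. I'll push spoke A (about 96°) from its -x side.

Call:
{"op": "drive_tool", "data": {"increments": [{"delta_pos":[19.1,-20.6,0],"turn":0,"jaw":-1},{"delta_pos":[19.1,-20.6,0],"turn":0,"jaw":-1},{"delta_pos":[19.1,-20.6,0],"turn":0,"jaw":-1},{"delta_pos":[19.1,-20.6,0],"turn":0,"jaw":-1},{"delta_pos":[19.1,-20.6,0],"turn":0,"jaw":-1},{"delta_pos":[19.1,-20.6,0],"turn":0,"jaw":-1},{"delta_pos":[19.1,-20.6,0],"turn":0,"jaw":-1},{"delta_pos":[19.1,-20.6,0],"turn":-0.108,"jaw":-1}], "grip_force": 20}}

```text
time: 0.82
tool_pos: [0.5089, 0.1535, 0.4043]
tcp_rot: [-2.097, -2.338, 0.001]
wrist_force: [-0.0, 0.5, -0.2]
width: 0.002
grip_force: 0.0
```

```bash
python3 - <<'E'
from h import *
d=pickle.load(open("d0.pkl","rb"))
print("carton",onz(d['scene'],376,183,.06),"box",onz(d['scene'],416,232,.05))
print("proj check side/scene of tool down point", [proj(d[n],[.513,.153,.025]) for n in("scene","side")])
s=bot.read_state();print(s["time"],s["tool_pos"],s["tcp_rot"],s["width"],s["wrist_force"])
c=bot.read_camera("side")["pixels"];cv2.imwrite("pics/side1.png",cv2.resize(c[80:260,160:400],None,fx=3,fy=3)[:,:,::-1])
E
```

```text
carton [0.30862288 0.25037145 0.06      ] box [0.50976919 0.35240129 0.05      ]
proj check side/scene of tool down point [(np.float64(338.76032936809577), np.float64(232.3492831625634)), (np.float64(259.61630654264314), np.float64(188.90864851044321))]
0.8167 [0.5088923  0.15350317 0.40428884] [-2.09740116e+00 -2.33827896e+00  6.84494671e-04] 0.0023989292833871754 [-0.03649796  0.52224791 -0.22609813]
```

Call:
{"op": "drive_tool", "data": {"increments": [{"delta_pos":[0,0,29],"turn":0,"jaw":-1},{"delta_pos":[0,0,29],"turn":0,"jaw":-1},{"delta_pos":[0,0,29],"turn":0,"jaw":-1},{"delta_pos":[0,0,29],"turn":0,"jaw":-1},{"delta_pos":[0,0,29],"turn":0,"jaw":-1},{"delta_pos":[0,0,29],"turn":0,"jaw":-1},{"delta_pos":[0,0,20],"turn":0,"jaw":-1},{"delta_pos":[0,0,10],"turn":0,"jaw":-1}]}}

```text
time: 1.53
tool_pos: [0.5084, 0.1522, 0.1971]
tcp_rot: [-2.096, -2.335, 0.008]
wrist_force: [-0.2, -0.3, 0.2]
width: -0.001
grip_force: 0.0
```

```bash
python3 - <<'E'
from h import *
c=bot.read_camera("side")["pixels"];cv2.imwrite("pics/side2.png",cv2.resize(c[80:260,160:400],None,fx=3,fy=3)[:,:,::-1])
# circular step in tool frame: hub in tool coords (x_t,y_t); tool turn +dt (cw from above)
for dt in(.06,.08):
    h=np.array([-.118,.0]) ; 
    for g in (.021,.036):
        h=np.array([-.118,g]);c_,s_=np.cos(dt),np.sin(dt);Rm=np.array([[c_,-s_],[s_,c_]])
        print(dt,g,(h-Rm@h)*1000)
E
```

```text
0.06 0.021 [1.04690785 7.11354143]
0.06 0.036 [1.94636795 7.14053333]
0.08 0.021 [1.30080992 9.49709806]
0.08 0.036 [2.49953033 9.54507246]
```

View pics/side2.png

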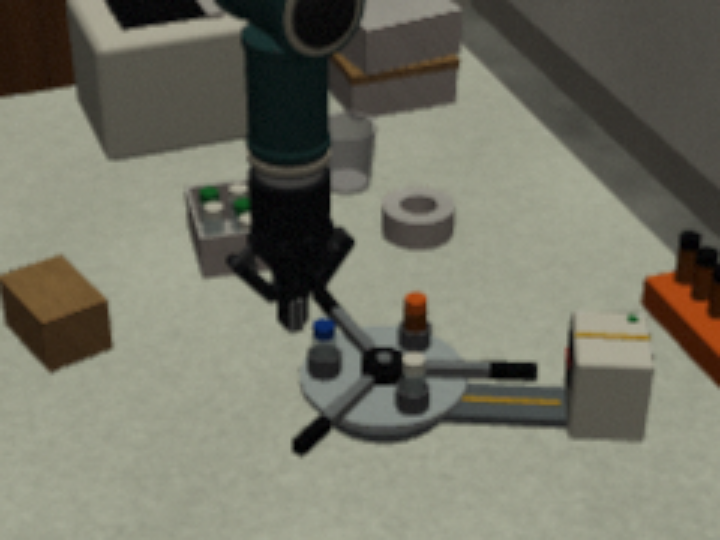

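The closed fingers, at crop (292,315), stand clear on the -x side of spoke A near its sleeve. I'll push clockwise along an arc.

Call:
{"op": "drive_tool", "data": {"increments": [{"delta_pos":[0,7,0],"turn":0,"jaw":-1},{"delta_pos":[0,6,0],"turn":0,"jaw":-1},{"delta_pos":[0.6,3.6,0],"turn":0.03,"jaw":-1},{"delta_pos":[1.1,7.1,0],"turn":0.06,"jaw":-1},{"delta_pos":[1.1,7.1,0],"turn":0.06,"jaw":-1},{"delta_pos":[1.1,7.1,0],"turn":0.06,"jaw":-1},{"delta_pos":[1.1,7.1,0],"turn":0.06,"jaw":-1},{"delta_pos":[1.1,7.1,0],"turn":0.06,"jaw":-1}]}}

```text
time: 2.25
tool_pos: [0.5644, 0.1595, 0.2032]
tcp_rot: [2.455, 1.957, 0.006]
wrist_force: [-1.5, -0.7, -0.3]
width: 0.003
grip_force: 0.3
```

Call:
{"op": "drive_tool", "data": {"increments": [{"delta_pos":[1.1,7.1,0],"turn":0.06,"jaw":-1},{"delta_pos":[1.1,7.1,0],"turn":0.06,"jaw":-1},{"delta_pos":[1.1,7.1,0],"turn":0.06,"jaw":-1},{"delta_pos":[1.1,7.1,0],"turn":0.06,"jaw":-1},{"delta_pos":[1.1,7.1,0],"turn":0.06,"jaw":-1},{"delta_pos":[0.8,4.7,0],"turn":0.04,"jaw":-1},{"delta_pos":[0.4,2.4,0],"turn":0.02,"jaw":-1},{"delta_pos":[0,0,0],"turn":0,"jaw":-1}]}}

```text
time: 2.92
tool_pos: [0.6061, 0.1499, 0.2028]
tcp_rot: [2.765, 1.489, 0.007]
wrist_force: [0.4, 0.5, 0.6]
width: 0.001
grip_force: 0.0
```

```bash
python3 - <<'E'
from h import *
s=bot.read_state();M=R.from_rotvec(s["tcp_rot"]).as_matrix();hub=np.array([.558,.039,0])
print("hub in tool",M.T@(hub-s["tool_pos"]),"xdir",np.degrees(np.arctan2(M[1,0],M[0,0])),s["wrist_force"],s["time"])
c=bot.read_camera("side")["pixels"];cv2.imwrite("pics/side3.png",cv2.resize(c[80:260,160:400],None,fx=3,fy=3)[:,:,::-1])
E
```

```text
hub in tool [-0.11969355  0.02025909  0.20253302] xdir 56.621719347976295 [0.42322485 0.54581442 0.62974306] 2.9167
```

View pics/side3.png

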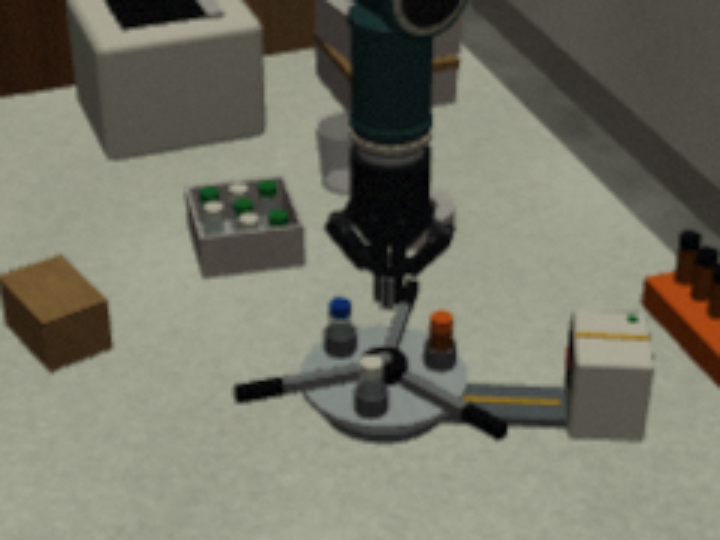

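The carousel has turned about 40° and the fingers, at (388,290), are behind spoke A; amber is at (441,330) and the vials are all in their cups. Next I measure the angle.

```bash
cat >> h.py <<'E'
def comps(m,a=6):
    n,l,st,ce=cv2.connectedComponentsWithStats(m);return [(st[i,4],ce[i],l==i) for i in range(1,n) if st[i,4]>=a]
HUB=np.array([.558,.039])
def measure(c,s=None,zc=.085):
    H=cv2.cvtColor(c["pixels"],cv2.COLOR_RGB2HSV);o={}
    for n,lo,hi in(("amber",(3,150,70),(16,255,255)),("blue",(105,120,45),(125,255,255))):
        best=[(a,onz(c,*ce,zc,s)[:2],ce) for a,ce,_ in comps(cv2.inRange(H,lo,hi))]
        best=[b for b in best if abs(np.hypot(*(b[1]-HUB))-.055)<.02]
        if best: o[n]=max(best,key=lambda b:b[0])
    for n,b in o.items(): v=b[1]-HUB;print(" ",n,b[0],np.round(b[2],1),np.round(b[1],4),"r %.4f ang %.1f"%(np.hypot(*v),np.degrees(np.arctan2(v[1],v[0]))))
    if len(o)==2:
        a,b=o["amber"][1],o["blue"][1]   # blue is 120 deg acw of amber: solve centre
        m=(a+b)/2;e=b-a;L=np.hypot(*e);nrm=np.array([-e[1],e[0]])/L;C=m+nrm*L/2/np.tan(np.radians(60))
        v=a-C;print("  chord %.4f (0.0953) centre"%L,np.round(C,4),"amber ang %.2f"%np.degrees(np.arctan2(v[1],v[0])))
    pts=[]
    for a,ce,mk in comps(cv2.inRange(H,(17,80,50),(35,255,255)),15):
        ys,xs=np.nonzero(mk)
        for z in(.0105,.088):
            p=np.array([onz(c,x,y,z,s)[:2] for x,y in zip(xs,ys)]);q=p-HUB;r=np.hypot(*q.T);an=np.degrees(np.arctan2(q[:,1],q[:,0]))
            ok=(abs(an+25)<5)&((r>.08)&(r<.17) if z<.05 else (r>.165)&(r<.245))
            if ok.mean()>.8: pts.append(p[ok]);print("  yellow z",z,a,np.round(ce,1),"mean r %.4f ang %.2f"%(r.mean(),an.mean()))
    if pts:
        L=cv2.fitLine(np.vstack(pts).astype(np.float32),2,0,.001,.001).ravel();d=L[:2]*np.sign(L[0])
        w=HUB-L[2:];print("  line ang %.2f, hub offset left of line %.4f"%(np.degrees(np.arctan2(d[1],d[0])),d[0]*w[1]-d[1]*w[0]))
E
python3 - <<'E'
from h import *
d=pickle.load(open("d0.pkl","rb"))
for n in("wrist","side","scene"):print(n);measure(d[n],d['s'] if n=="wrist" else None)
for n in("side","scene"):print("now",n);measure(bot.read_camera(n))
E
```

```text
wrist
  amber 468 [202.8 120.5] [0.6013 0.0711] r 0.0539 ang 36.5
  blue 419 [ 97.3 133. ] [0.5047 0.0602] r 0.0574 ang 158.3
  chord 0.0973 (0.0953) centre [0.5561 0.0378] amber ang 36.43
  yellow z 0.0105 85 [302.8 203.9] mean r 0.1541 ang -25.16
  yellow z 0.088 373 [352.8 244.5] mean r 0.2042 ang -25.06
  line ang -24.67, hub offset left of line 0.0014
side
  amber 44 [298.1 181. ] [0.5994 0.0702] r 0.0518 ang 37.1
  blue 36 [267.8 189.1] [0.5071 0.0627] r 0.0562 ang 155.1
  chord 0.0926 (0.0953) centre [0.5554 0.0398] amber ang 34.69
  yellow z 0.088 48 [362.8 191.7] mean r 0.2011 ang -23.95
  yellow z 0.0105 79 [329.8 213. ] mean r 0.1172 ang -23.47
  line ang -24.46, hub offset left of line -0.0019
scene
  amber 68 [306.7 233.6] [0.606  0.0715] r 0.0579 ang 34.1
  blue 40 [306. 210.] [0.508  0.0611] r 0.0546 ang 156.2
  chord 0.0985 (0.0953) centre [0.56  0.038] amber ang 36.06
  yellow z 0.088 65 [250.2 264.4] mean r 0.2034 ang -25.05
  line ang -24.43, hub offset left of line 0.0022
now side
  amber 44 [306.9 187. ] [0.6111 0.0348] r 0.0532 ang -4.5
  blue 35 [273.  182.4] [0.5315 0.0885] r 0.0561 ang 118.2
  chord 0.0960 (0.0953) centre [0.5558 0.0386] amber ang -3.98
  yellow z 0.088 49 [363.  191.7] mean r 0.2016 ang -23.97
  yellow z 0.0105 78 [329.9 213. ] mean r 0.1174 ang -23.43
  line ang -24.61, hub offset left of line -0.0023
now scene
  amber 86 [292.1 235.7] [0.6198 0.0365] r 0.0619 ang -2.3
  blue 40 [315.7 217. ] [0.5342 0.0885] r 0.0549 ang 115.6
  chord 0.1002 (0.0953) centre [0.562  0.0378] amber ang -1.27
  yellow z 0.088 65 [250.2 264.4] mean r 0.2034 ang -25.05
  line ang -24.43, hub offset left of line 0.0022
```

Call:
{"op": "drive_tool", "data": {"increments": [{"delta_pos":[0.9,5.9,0],"turn":0.05,"jaw":-1},{"delta_pos":[0.9,5.9,0],"turn":0.05,"jaw":-1},{"delta_pos":[0.9,5.9,0],"turn":0.05,"jaw":-1},{"delta_pos":[0.9,5.9,0],"turn":0.05,"jaw":-1},{"delta_pos":[0.9,5.9,0],"turn":0.05,"jaw":-1},{"delta_pos":[0.7,4.7,0],"turn":0.04,"jaw":-1},{"delta_pos":[0.4,2.4,0],"turn":0.02,"jaw":-1},{"delta_pos":[0.2,1.2,0],"turn":0.01,"jaw":-1}]}}

```text
time: 3.73
tool_pos: [0.6363, 0.1294, 0.2008]
tcp_rot: [-2.968, -1.031, -0.0]
wrist_force: [0.7, 0.8, -0.8]
width: -0.002
grip_force: 0.3
```

Call:
{"op": "drive_tool", "data": {"increments": [{"delta_pos":[0,0,0],"turn":0,"jaw":-1},{"delta_pos":[0,0,0],"turn":0,"jaw":-1}]}}

```text
time: 3.9
tool_pos: [0.636, 0.1295, 0.2007]
tcp_rot: [-2.967, -1.032, 0.0]
wrist_force: [-0.9, 1.3, 0.2]
width: -0.004
grip_force: 0.0
```

```bash
python3 - <<'E'
from h import *
s=bot.read_state();M=R.from_rotvec(s["tcp_rot"]).as_matrix();hub=np.array([.558,.039,0])
print("hub in tool",M.T@(hub-s["tool_pos"]),"xdir",np.degrees(np.arctan2(M[1,0],M[0,0])),s["wrist_force"],s["time"],s["tool_pos"])
for n in("side","scene"):print("now",n);measure(bot.read_camera(n))
E
```

```text
hub in tool [-0.11726144  0.02256176  0.20071514] xdir 38.36909427259374 [-0.8723132   1.25248834  0.20674505] 3.9 [0.63598298 0.12949189 0.20068811]
now side
  amber 48 [307.9 190.1] [0.6076 0.0202] r 0.0531 ang -20.8
  blue 32 [277.5 180.3] [0.5469 0.0937] r 0.0559 ang 101.5
  chord 0.0954 (0.0953) centre [0.556  0.0394] amber ang -20.46
  yellow z 0.088 48 [362.8 191.7] mean r 0.2011 ang -23.95
  yellow z 0.0105 80 [329.8 213. ] mean r 0.1171 ang -23.34
  line ang -24.56, hub offset left of line -0.0023
now scene
  amber 82 [286.2 234.1] [0.6162 0.0213] r 0.0608 ang -16.9
  blue 20 [315.4 221. ] [0.5515 0.0892] r 0.0507 ang 97.3
  chord 0.0938 (0.0953) centre [0.5643 0.0366] amber ang -16.39
  yellow z 0.088 66 [250.  264.5] mean r 0.2039 ang -25.05
  line ang -24.36, hub offset left of line 0.0024
```

Call:
{"op": "drive_tool", "data": {"increments": [{"delta_pos":[0,-8,0],"turn":0,"jaw":-1},{"delta_pos":[0,-8,0],"turn":0,"jaw":-1},{"delta_pos":[0,0,-33],"turn":0,"jaw":-1},{"delta_pos":[0,0,-33],"turn":0,"jaw":-1},{"delta_pos":[0,0,-33],"turn":0,"jaw":-1},{"delta_pos":[0,0,-33],"turn":0,"jaw":-1},{"delta_pos":[0,0,-33],"turn":0,"jaw":-1},{"delta_pos":[0,0,-33],"turn":0,"jaw":-1}]}}

```text
time: 4.67
tool_pos: [0.6253, 0.1428, 0.4002]
tcp_rot: [-2.967, -1.032, 0.001]
wrist_force: [0.3, -0.2, -0.0]
width: 0.003
grip_force: 0.0
```

Call:
{"op": "drive_tool", "data": {"increments": [{"delta_pos":[-31,0,0],"turn":0,"jaw":-1},{"delta_pos":[-31,0,0],"turn":0,"jaw":-1},{"delta_pos":[-31,0,0],"turn":0,"jaw":-1},{"delta_pos":[-31,0,0],"turn":0,"jaw":-1},{"delta_pos":[-31,0,0],"turn":0,"jaw":-1},{"delta_pos":[-31,0,0],"turn":0,"jaw":-1},{"delta_pos":[0,0,0],"turn":0,"jaw":-1},{"delta_pos":[0,0,0],"turn":0,"jaw":-1}]}}

```text
time: 5.33
tool_pos: [0.4789, 0.0265, 0.3987]
tcp_rot: [-2.968, -1.029, -0.001]
wrist_force: [0.6, -0.3, 0.4]
width: -0.002
grip_force: 0.0
```

```bash
python3 - <<'E'
from h import *
s=bot.read_state();c=bot.read_camera("wrist");pickle.dump((s,c),open("d1.pkl","wb"));cv2.imwrite("pics/wrist1.png",c["pixels"][:,:,::-1])
print(s["tool_pos"],s["time"],np.abs(s["joint_vel"]).max());measure(c,s)
E
```

```text
[0.47889641 0.02654395 0.39865192] 5.3333 0.048271387395248645
  amber 497 [384.   87.3] [0.6094 0.019 ] r 0.0552 ang -21.3
  blue 483 [272.3  90.3] [0.5483 0.0927] r 0.0546 ang 100.3
  chord 0.0958 (0.0953) centre [0.5576 0.0382] amber ang -20.32
  yellow z 0.088 314 [541.   11.4] mean r 0.1866 ang -24.97
  yellow z 0.0105 459 [428.3  64.3] mean r 0.1290 ang -25.16
  line ang -24.57, hub offset left of line 0.0013
```

View pics/wrist1.png

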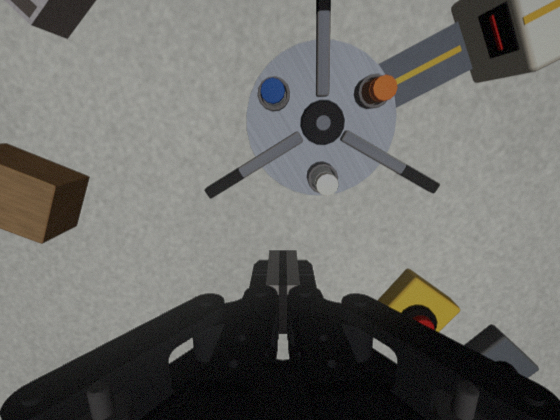

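The wrist view shows the hub at (323,122), amber at (380,90), nearly on the foot's yellow line (397,80)-(460,50), and the spoke sleeves at (225,184), (420,179) and (323,5). I'll use the hub and sleeves for a finer angle.

```bash
cat >> h.py <<'E'
def spokes(c,s,hubpx,boxes):
    g=cv2.cvtColor(c["pixels"],cv2.COLOR_RGB2GRAY);m=cv2.inRange(g,0,62)
    u,v=hubpx;k=np.zeros_like(m);k[v-30:v+30,u-30:u+30]=m[v-30:v+30,u-30:u+30]
    a,ce,mk=max(comps(k));(x,y),r=cv2.minEnclosingCircle(np.argwhere(mk)[:,::-1].astype(np.float32))
    cn,_=cv2.findContours(mk.astype(np.uint8),cv2.RETR_EXTERNAL,cv2.CHAIN_APPROX_NONE);e=cv2.fitEllipse(cn[0])
    print(" hub px",np.round(ce,1),(round(x,1),round(y,1),round(r,1)),np.round(e[0],1));C=onz(c,*e[0],.052,s)[:2];print(" hub",C)
    for b in boxes:
        x0,y0,x1,y1=b;k=np.zeros_like(m);k[y0:y1,x0:x1]=m[y0:y1,x0:x1];a,ce,mk=max(comps(k),key=lambda t:t[0])
        p=onz(c,*ce,.048,s)[:2]-C;print(" sleeve",a,np.round(ce,1),"r %.4f ang %.2f"%(np.hypot(*p),np.degrees(np.arctan2(p[1],p[0]))))
    return C
E
python3 - <<'E'
from h import *
s,c=pickle.load(open("d1.pkl","rb"));C=spokes(c,s,(323,122),[(195,160,250,205),(390,155,450,200)])
h=cv2.cvtColor(c["pixels"],cv2.COLOR_RGB2HSV)
for z,b in((.0105,(390,40,470,90)),(.088,(515,0,560,30))):
    m=cv2.inRange(h,(17,80,50),(35,255,255))[b[1]:b[3],b[0]:b[2]];ys,xs=np.nonzero(m);L=cv2.fitLine(np.c_[xs+b[0],ys+b[1]].astype(np.float32),2,0,.01,.01).ravel()
    p=[onz(c,L[2]+t*L[0],L[3]+t*L[1],z,s)[:2] for t in(-15,15)];v=p[1]-p[0];v*=np.sign(v[0]);q=(p[0]+p[1])/2-C
    print(z,"dir",np.degrees(np.arctan2(v[1],v[0])),"from hub r",np.hypot(*q),np.degrees(np.arctan2(q[1],q[0])))
H=h
for n,lo,hi in(("amber",(3,150,70),(16,255,255)),("blue",(105,120,45),(125,255,255))):
    a,ce,_=max(comps(cv2.inRange(H,lo,hi)),key=lambda t:t[0]);q=onz(c,*ce,.086,s)[:2]-C;print(n,np.hypot(*q),np.degrees(np.arctan2(q[1],q[0])))
E
```

```text
hub px [321.9 121.8] (322.0, 121.8, 22.4) [322.1 121.9]
 hub [0.5572091  0.03892343]
 sleeve 439 [223.7 183.1] r 0.1187 ang 159.79
 sleeve 433 [419.6 179. ] r 0.1200 ang -80.56
0.0105 dir -24.50168685621967 from hub r 0.12980449167677252 -24.964815852614016
0.088 dir -24.026542963017103 from hub r 0.18728181917582837 -24.843030917053625
amber 0.05558031877892098 -20.83261788309582
blue 0.05445446737694121 99.51127442656411
```

Call:
{"op": "drive_tool", "data": {"increments": [{"delta_pos":[31,0,0],"turn":0,"jaw":-1},{"delta_pos":[31,0,0],"turn":0,"jaw":-1},{"delta_pos":[31,0,0],"turn":0,"jaw":-1},{"delta_pos":[31,0,0],"turn":0,"jaw":-1},{"delta_pos":[31,0,0],"turn":0,"jaw":-1},{"delta_pos":[31,0,0],"turn":0,"jaw":-1},{"delta_pos":[0,0,0],"turn":0,"jaw":-1},{"delta_pos":[0,0,0],"turn":0,"jaw":-1}]}}

```text
time: 6.05
tool_pos: [0.6277, 0.1443, 0.3974]
tcp_rot: [-2.966, -1.035, 0.002]
wrist_force: [-0.5, -0.2, -1.3]
width: 0.001
grip_force: 0.0
```

Call:
{"op": "drive_tool", "data": {"increments": [{"delta_pos":[0,0,33],"turn":0,"jaw":-1},{"delta_pos":[0,0,33],"turn":0,"jaw":-1},{"delta_pos":[0,0,33],"turn":0,"jaw":-1},{"delta_pos":[0,0,33],"turn":0,"jaw":-1},{"delta_pos":[0,0,33],"turn":0,"jaw":-1},{"delta_pos":[0,0,33],"turn":0,"jaw":-1},{"delta_pos":[0,6,0],"turn":0,"jaw":-1},{"delta_pos":[0,6,0],"turn":0,"jaw":-1}]}}

```text
time: 6.72
tool_pos: [0.6321, 0.1321, 0.1985]
tcp_rot: [-2.966, -1.032, 0.009]
wrist_force: [0.3, -0.0, 0.7]
width: -0.001
grip_force: 0.0
```

```bash
python3 - <<'E'
from h import *
s=bot.read_state();M=R.from_rotvec(s["tcp_rot"]).as_matrix()
T=np.array([.6426,.1233,s["tool_pos"][2]]);print(s["tool_pos"],(M.T@(T-s["tool_pos"]))*1000,"xdir",np.degrees(np.arctan2(M[1,0],M[0,0])),s["wrist_force"])
E
```

```text
[0.63207954 0.13212039 0.19850492] [ 2.77599003 13.44508387 -0.05275165] xdir 38.3574708393292 [ 0.25586711 -0.00418722  0.67399743]
```

Call:
{"op": "drive_tool", "data": {"increments": [{"delta_pos":[0,3,0],"turn":0,"jaw":-1},{"delta_pos":[0,2,0],"turn":0,"jaw":-1},{"delta_pos":[0.7,2.1,0],"turn":0.019,"jaw":-1},{"delta_pos":[0.7,2.1,0],"turn":0.019,"jaw":-1},{"delta_pos":[0.7,2.1,0],"turn":0.019,"jaw":-1},{"delta_pos":[0.7,2.1,0],"turn":0.018,"jaw":-1},{"delta_pos":[0,0,0],"turn":0,"jaw":-1},{"delta_pos":[0,0,0],"turn":0,"jaw":-1}]}}

```text
time: 7.38
tool_pos: [0.6442, 0.1235, 0.2008]
tcp_rot: [3.004, 0.919, 0.0]
wrist_force: [-0.4, -0.4, -0.6]
width: -0.006
grip_force: 0.0
```

```bash
python3 - <<'E'
from h import *
s=bot.read_state();M=R.from_rotvec(s["tcp_rot"]).as_matrix()
T=np.array([.6426,.1233,s["tool_pos"][2]]);print(s["tool_pos"],(M.T@(T-s["tool_pos"]))*1000,"xdir",np.degrees(np.arctan2(M[1,0],M[0,0])),s["wrist_force"])
for n in("side","scene"):print("now",n);measure(bot.read_camera(n))
E
```

```text
[0.64421638 0.12351296 0.20083512] [-1.45894854e+00 -7.27675055e-01 -4.46853969e-04] xdir 34.013871804826685 [-0.36658039 -0.37899749 -0.55066639]
now side
  amber 51 [307.8 190.9] [0.606  0.0167] r 0.0529 ang -25.0
  blue 34 [279.4 179.5] [0.5531 0.0954] r 0.0567 ang 95.0
  chord 0.0949 (0.0953) centre [0.5568 0.0408] amber ang -26.11
  yellow z 0.088 49 [363.  191.7] mean r 0.2016 ang -23.97
  yellow z 0.0105 79 [329.8 213. ] mean r 0.1172 ang -23.47
  line ang -24.54, hub offset left of line -0.0021
now scene
  amber 75 [284.4 233.8] [0.6157 0.0167] r 0.0618 ang -21.1
  yellow z 0.088 66 [250.  264.5] mean r 0.2039 ang -25.05
  line ang -24.36, hub offset left of line 0.0024
```

Call:
{"op": "drive_tool", "data": {"increments": [{"delta_pos":[0,-8,0],"turn":0,"jaw":-1},{"delta_pos":[0,-8,0],"turn":0,"jaw":-1},{"delta_pos":[0,0,-33],"turn":0,"jaw":-1},{"delta_pos":[0,0,-33],"turn":0,"jaw":-1},{"delta_pos":[0,0,-33],"turn":0,"jaw":-1},{"delta_pos":[0,0,-33],"turn":0,"jaw":-1},{"delta_pos":[0,0,-33],"turn":0,"jaw":-1},{"delta_pos":[0,0,-33],"turn":0,"jaw":-1}]}}

```text
time: 8.15
tool_pos: [0.6342, 0.1377, 0.4001]
tcp_rot: [-3.004, -0.92, 0.001]
wrist_force: [-0.0, 0.4, -0.5]
width: -0.002
grip_force: 0.0
```

Call:
{"op": "drive_tool", "data": {"increments": [{"delta_pos":[-30,12,-5],"turn":0,"jaw":-1},{"delta_pos":[-30,12,-5],"turn":0,"jaw":-1},{"delta_pos":[-30,12,-5],"turn":0,"jaw":-1},{"delta_pos":[-30,12,-5],"turn":0,"jaw":-1},{"delta_pos":[-30,12,-5],"turn":0,"jaw":-1},{"delta_pos":[-30,12,-5],"turn":0,"jaw":-1},{"delta_pos":[0,0,0],"turn":0,"jaw":-1},{"delta_pos":[0,0,0],"turn":0,"jaw":-1}]}}

```text
time: 8.82
tool_pos: [0.5253, -0.0239, 0.4292]
tcp_rot: [3.005, 0.916, 0.002]
wrist_force: [0.0, 0.0, 0.0]
width: -0.0
grip_force: 0.0
```

```bash
python3 - <<'E'
from h import *
s=bot.read_state();c=bot.read_camera("wrist");pickle.dump((s,c),open("d2.pkl","wb"));cv2.imwrite("pics/wrist2.png",c["pixels"][:,:,::-1])
print(s["tool_pos"],s["time"],np.abs(s["joint_vel"]).max());measure(c,s)
E
```

```text
[ 0.52526528 -0.02394999  0.4291656 ] 8.8167 0.03074160551258403
  amber 395 [296.1 100.2] [0.6067 0.015 ] r 0.0543 ang -26.2
  blue 380 [196.8 101.7] [0.5524 0.0936] r 0.0549 ang 95.9
  chord 0.0955 (0.0953) centre [0.5569 0.0386] amber ang -25.33
  yellow z 0.088 349 [429.9  13.3] mean r 0.1922 ang -24.94
  yellow z 0.0105 436 [344.4  71. ] mean r 0.1232 ang -25.15
  line ang -24.64, hub offset left of line 0.0010
```

View pics/wrist2.png

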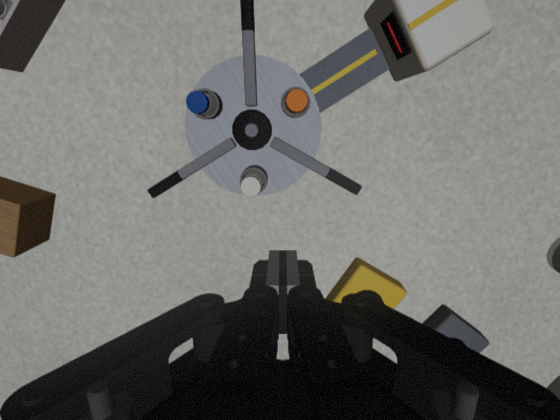

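Amber, at (296,100), now stands on the foot's yellow line, between the hub (251,130) and the window (397,37). I'll compute a finer angle.

```bash
python3 - <<'E'
from h import *
s,c=pickle.load(open("d2.pkl","rb"));C=spokes(c,s,(251,129),[(140,168,185,205),(325,165,370,200)])
h=cv2.cvtColor(c["pixels"],cv2.COLOR_RGB2HSV)
for z,b in((.0105,(305,45,380,100)),(.088,(405,0,460,30))):
    m=cv2.inRange(h,(17,80,50),(35,255,255))[b[1]:b[3],b[0]:b[2]];ys,xs=np.nonzero(m);L=cv2.fitLine(np.c_[xs+b[0],ys+b[1]].astype(np.float32),2,0,.01,.01).ravel()
    p=[onz(c,L[2]+t*L[0],L[3]+t*L[1],z,s)[:2] for t in(-15,15)];v=p[1]-p[0];v*=np.sign(v[0]);q=(p[0]+p[1])/2-C
    print(z,"dir",np.degrees(np.arctan2(v[1],v[0])),"from hub r",np.hypot(*q),np.degrees(np.arctan2(q[1],q[0])))
for n,lo,hi in(("amber",(3,150,70),(16,255,255)),("blue",(105,120,45),(125,255,255))):
    a,ce,_=max(comps(cv2.inRange(h,lo,hi)),key=lambda t:t[0]);q=onz(c,*ce,.086,s)[:2]-C;print(n,np.hypot(*q),np.degrees(np.arctan2(q[1],q[0])))
E
```

```text
hub px [251.7 129.3] (251.3, 129.3, 20.2) [251.6 129.4]
 hub [0.55750029 0.03818758]
 sleeve 356 [164.8 184.3] r 0.1197 ang 154.84
 sleeve 360 [343.1 181.2] r 0.1187 ang -85.36
0.0105 dir -24.58527458912515 from hub r 0.12342158327025485 -24.691905881430827
0.088 dir -25.455750078926794 from hub r 0.19229416926139226 -24.65839185825093
amber 0.05428766635189935 -25.230147600131886
blue 0.0553683287654111 95.21561603885158
```

The amber vial stands at -25.2° against -24.65° for the line of sight, within 0.6°, so I accept it and move on to the grey console's button, with a near check first.

Call:
{"op": "drive_tool", "data": {"increments": [{"delta_pos":[-26,20,0],"turn":0,"jaw":-1},{"delta_pos":[-26,20,0],"turn":0,"jaw":-1},{"delta_pos":[-26,20,0],"turn":0,"jaw":-1},{"delta_pos":[-26,20,0],"turn":0,"jaw":-1},{"delta_pos":[-26,20,0],"turn":0,"jaw":-1},{"delta_pos":[-26,20,0],"turn":0,"jaw":-1},{"delta_pos":[-26,20,0],"turn":0,"jaw":-1},{"delta_pos":[-26,20,0],"turn":0,"jaw":-1}]}}

```text
time: 9.53
tool_pos: [0.4439, -0.2728, 0.4282]
tcp_rot: [-3.002, -0.922, -0.0]
wrist_force: [0.4, 0.1, -0.3]
width: 0.003
grip_force: 0.0
```

Call:
{"op": "drive_tool", "data": {"increments": [{"delta_pos":[-26,20,15],"turn":0,"jaw":-1},{"delta_pos":[-26,20,15],"turn":0,"jaw":-1},{"delta_pos":[-26,20,15],"turn":0,"jaw":-1},{"delta_pos":[-26,20,15],"turn":0,"jaw":-1},{"delta_pos":[0,0,20],"turn":0,"jaw":-1},{"delta_pos":[0,0,20],"turn":0,"jaw":-1},{"delta_pos":[0,0,0],"turn":0,"jaw":-1},{"delta_pos":[0,0,0],"turn":0,"jaw":-1}]}}

```text
time: 10.2
tool_pos: [0.4025, -0.396, 0.3267]
tcp_rot: [-3.0, -0.92, 0.003]
wrist_force: [0.2, 0.1, 0.2]
width: 0.0
grip_force: 0.0
```

```bash
python3 - <<'E'
from h import *
s=bot.read_state();c=bot.read_camera("wrist");pickle.dump((s,c),open("d3.pkl","wb"));cv2.imwrite("pics/wrist3.png",c["pixels"][:,:,::-1])
M=R.from_rotvec(s["tcp_rot"]).as_matrix()
print(s["tool_pos"],s["time"],np.abs(s["joint_vel"]).max())
h=cv2.cvtColor(c["pixels"],cv2.COLOR_RGB2HSV);m=cv2.inRange(h,(0,140,60),(8,255,255))|cv2.inRange(h,(172,140,60),(180,255,255))
for a,ce,mk in comps(m,100):
    p=onz(c,*ce,.046,s);x,y,w,hh=cv2.boundingRect(mk.astype(np.uint8));print(a,ce,(x,y,w,hh),p,"in tool mm",(M.T@(p-s["tool_pos"]))*1000)
E
```

```text
[ 0.40248804 -0.39598612  0.32674921] 10.2 0.039029388654689884
1410 [104.85390071  17.89574468] (84, 0, 43, 40) [ 0.44694987 -0.21043557  0.046     ] in tool mm [ 140.92337857 -127.50938649  281.26133616]
1178 [284.02207131 129.04923599] (265, 110, 39, 39) [ 0.45515657 -0.36000687  0.046     ] in tool mm [ 63.87688006   0.95257257 280.72662349]
```

View pics/wrist3.png

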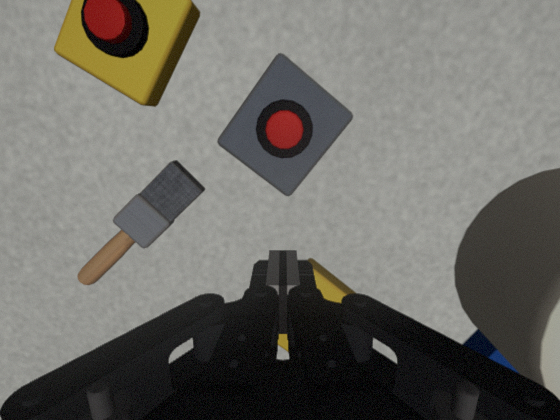

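The wrist view shows the grey console's red button at (284,129), and the yellow look-alike at (105,18) is well away. The button is at (0.455, -0.360).

Call:
{"op": "drive_tool", "data": {"increments": [{"delta_pos":[21.3,0.3,10],"turn":0,"jaw":-1},{"delta_pos":[21.3,0.3,10],"turn":0,"jaw":-1},{"delta_pos":[21.3,0.3,10],"turn":0,"jaw":-1},{"delta_pos":[0,0,20],"turn":0,"jaw":-1},{"delta_pos":[0,0,20],"turn":0,"jaw":-1},{"delta_pos":[0,0,12],"turn":0,"jaw":-1},{"delta_pos":[0,0,0],"turn":0,"jaw":-1},{"delta_pos":[0,0,0],"turn":0,"jaw":-1}]}}

```text
time: 10.92
tool_pos: [0.4558, -0.3618, 0.2472]
tcp_rot: [-3.004, -0.92, 0.0]
wrist_force: [-0.1, -0.1, 0.2]
width: 0.002
grip_force: 0.0
```

Call:
{"op": "drive_tool", "data": {"increments": [{"delta_pos":[0,0,5],"turn":0,"jaw":-1},{"delta_pos":[0,0,5],"turn":0,"jaw":-1},{"delta_pos":[0,0,0],"turn":0,"jaw":-1}]}}

```text
time: 11.17
tool_pos: [0.4553, -0.3622, 0.2368]
tcp_rot: [3.004, 0.918, 0.0]
wrist_force: [0.0, 0.5, -0.3]
width: -0.0
grip_force: 0.0
```

Tips are at about 0.064 and the position is right (within about 2 mm of centre). I'll keep descending gently.

Call:
{"op": "drive_tool", "data": {"increments": [{"delta_pos":[0,-1.5,5],"turn":0,"jaw":-1},{"delta_pos":[0,0,5],"turn":0,"jaw":-1},{"delta_pos":[0,0,3],"turn":0,"jaw":-1},{"delta_pos":[0,0,0],"turn":0,"jaw":-1}]}}

```text
time: 11.5
tool_pos: [0.4544, -0.3608, 0.2232]
tcp_rot: [-3.004, -0.919, 0.0]
wrist_force: [-1.3, -0.2, 3.1]
width: 0.004
grip_force: 1.3
```

Call:
{"op": "drive_tool", "data": {"increments": [{"delta_pos":[0,0,2],"turn":0,"jaw":-1},{"delta_pos":[0,0,2],"turn":0,"jaw":-1},{"delta_pos":[0,0,0],"turn":0,"jaw":-1}]}}

```text
time: 11.75
tool_pos: [0.4545, -0.3609, 0.2197]
tcp_rot: [-3.004, -0.919, 0.0]
wrist_force: [-1.7, -0.1, 5.8]
width: 0.003
grip_force: 2.3
```

Call:
{"op": "drive_tool", "data": {"increments": [{"delta_pos":[0,0,1],"turn":0,"jaw":-1},{"delta_pos":[0,0,0.5],"turn":0,"jaw":-1},{"delta_pos":[0,0,0],"turn":0,"jaw":-1}]}}

```text
time: 12.0
tool_pos: [0.4546, -0.3609, 0.2194]
tcp_rot: [-3.004, -0.919, 0.0]
wrist_force: [-3.7, 2.0, 10.0]
width: 0.004
grip_force: 5.0
```

The force jumps to 10 N with almost no travel, so the button is fully down. I'll release, rise and check.

Call:
{"op": "drive_tool", "data": {"increments": [{"delta_pos":[0,0,-4],"turn":0,"jaw":-1},{"delta_pos":[0,0,-6],"turn":0,"jaw":-1},{"delta_pos":[0,0,-20],"turn":0,"jaw":-1},{"delta_pos":[0,0,-30],"turn":0,"jaw":-1},{"delta_pos":[0,0,-30],"turn":0,"jaw":-1},{"delta_pos":[0,0,-30],"turn":0,"jaw":-1},{"delta_pos":[0,0,-30],"turn":0,"jaw":-1},{"delta_pos":[0,0,0],"turn":0,"jaw":-1}]}}

```text
time: 12.67
tool_pos: [0.4563, -0.3622, 0.3758]
tcp_rot: [2.994, 0.916, 0.011]
wrist_force: [0.9, -1.2, 0.6]
width: 0.001
grip_force: 0.0
```

```bash
python3 - <<'E'
from h import *
s=bot.read_state();print(s["time"],s["tool_pos"],s["wrist_force"])
for n in("side","scene"):
    c=bot.read_camera(n);print(n);measure(c)
    cv2.imwrite(f"pics/{n}9.png",c["pixels"][:,:,::-1])
E
```

```text
12.6667 [ 0.45633397 -0.36218119  0.37582536] [ 0.92763389 -1.20247475  0.55370455]
side
  blue 34 [279.3 179.6] [0.5529 0.0953] r 0.0566 ang 95.1
  yellow z 0.088 48 [362.8 191.7] mean r 0.2011 ang -23.95
  yellow z 0.0105 15 [342.8 213.4] mean r 0.1534 ang -23.45
  line ang -24.85, hub offset left of line -0.0033
scene
  amber 66 [284.5 232.8] [0.6117 0.0165] r 0.0582 ang -22.7
  blue 43 [317.1 221.9] [0.5543 0.0937] r 0.0549 ang 93.9
  chord 0.0962 (0.0953) centre [0.5607 0.0386] amber ang -23.38
  yellow z 0.088 66 [250.  264.5] mean r 0.2039 ang -25.05
  line ang -24.36, hub offset left of line 0.0024
```

View pics/scene9.png

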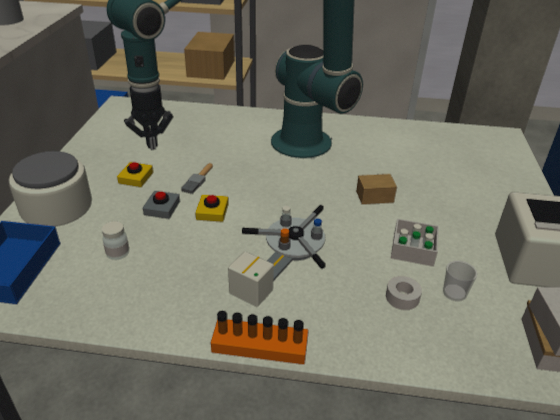

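The scene view shows amber (284,233) on the reader's line, all three vials in their cups, the bystanders unmoved, and the arm up at (150,130), clear of the button (160,198). The blue cap bears 95.1°, the same as before the press. I'm handing it in.

```bash
python3 -c "
from workcell import bot
print(bot.finish_job())"
```

```text
the job is handed in; nothing more can be done
None
```

The amber vial rests within about 0.6° of the reader's line of sight. The red button on the grey console was then pressed until the force jumped to 10 N with no more travel, and released, and the job was handed in after about 13 s of robot time with the arm clear of everything.

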